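# Gauge the keying groove of a plaster slab

### The job

Measure the depth of the keying groove in the plaster slab with the sprung depth gauge: feel for the groove with the probe blade, press the gauge down with about 10 newtons (never more than 25) until its foot sits flat on the slab on both sides of the groove, and keep it pressed there for a good second. Never push the probe in further than the groove itself pushes it, because the brass drag pointer keeps the furthest reading; then stand the gauge back upright on its grey stand with the blade hanging in the well, let go, and leave the other tools where they lie.

Things in the scene. Friction and masses are not known exactly. Their poses are not given: they have to be found in the camera images.
- gauge_grip (a point): Loose sprung depth gauge, about 0.26 kg: steel foot plate 56 (x) x 44 (y) x 12 mm, and on it an aluminium column 34 (x) x 24 (y) mm rising to 58 mm above the underside of the foot (cap to 62 mm). This point: on the column's axis, 36 mm above that underside; z up. Grasp the column across its 24 mm (fingers close along y), fingertips just above the foot plate; the x- face with the scale stays free.
- gauge_foot (a point): Centre of the underside of the gauge's foot, 36 mm below gauge_grip, same axes. A flat probe blade 12 (x) x 3 (y) mm sticks out 14 mm below it.
- probe (a joint): How far the sprung blade is pushed up into the gauge, m: 0 = 14 mm out, 0.014 = level with the foot. Spring: 1 N when it starts to move, plus 0.25 N per mm. It springs back out.
- pointer (a joint): Reading of the brass drag pointer, m: the furthest the blade has been pushed in, kept by friction. Groove depth = 14 mm less this. The groove gives a reading of about 4 to 8 mm; past 9.5 mm the measurement is spoiled.
- probe_mark (a point): Top of the small steel tab of the blade on the gauge's x- face, in the scale slot, 25 mm above the underside of the foot when the blade is out; the tab pushes the pointer.
- pointer_mark (a point): Underside of the brass pointer, just above probe_mark until the blade springs back out and leaves it behind.
- jig: Fixed aluminium tray 136 (x) x 124 (y) x 8 mm with low rails (20 mm high) at y+ and y- and dark end stops (26 mm high) at x+ and x-; it holds a white plaster slab 100 (x) x 84 (y) mm with a flat, level top. Origin: centre of the tray's underside, z up. Slabs differ: the top is 33 to 39 mm above the origin, and the slab is stuck down up to 9 mm off the middle towards y+ or y- (neither is known).
- stand: Fixed grey plastic block 88 (x) x 70 (y) x 32 mm; origin at the centre of its underside, z up. A square well 23 x 23 mm, 24 mm deep, opens in the middle of the top. The gauge stands on its top with the blade in the well.
- scalpel: Bystander: scalpel lying between the work things, 128 mm long, 9 wide, 6 high; long axis is its y; origin under its middle.
- wax_block: Bystander: two slabs of pink modelling wax, 36 x 70 x 17 mm, on the right; origin under its middle.
- spatula: Bystander: steel mixing spatula 26 x 210 x 5 mm near the front edge; long axis is its y; origin under its middle.
- model_yellow_b: Bystander: yellow plaster jaw model, 56 x 65 x 37 mm, behind the work; origin under its middle.
- jig_top (a point): Point over the tray's middle, 36 mm above its underside, axes of the jig; the slab's top is at this height to within 3 mm. One straight groove, 6 mm wide with upright walls and 6 to 10 mm deep (not known), runs the slab's whole length along x; its middle lies at y = -9 to +9 mm from here. Gauge it with the gauge's x along the groove, either way round, within 15 mm of this point along x.
There are look-alikes about, which are no part of the job. Leave any pink look-alike of the part that bears gauge_grip alone.

How it is judged (in metres and radians):
On the way:
1. the gauge is pressed upright on the slab, blade in the groove, for 0.6 s with at least 6 N (the spring alone gives less, so the foot bears), the drag pointer lying on the blade's tab (z of gauge_foot in the frame of jig between 0.031 and 0.0405 m and x of gauge_foot in the frame of jig between -0.02 and 0.02 m and y of gauge_foot in the frame of jig between -0.0125 and 0.0125 m and angle between gauge_foot's own z axis and vertical below 0.03 rad and value of joint probe between 0.003 and 0.009 m and z of pointer_mark in the frame of probe_mark below 0.0015 m and contact force between gauge and jig above 6 N), for 0.6 s.
At the end, for the whole second after the job is handed in: The gauge stands upright and at rest on the stand's top (within 2 mm of flush, 0.04 rad, within 10 mm of the middle), blade hanging free in the well, with the groove's reading still on the drag pointer (3 to 9.5 mm) (x of gauge_foot in the frame of stand between -0.01 and 0.01 m and y of gauge_foot in the frame of stand between -0.01 and 0.01 m and z of gauge_foot in the frame of stand between 0.03 and 0.034 m and angle between gauge_foot's own z axis and vertical below 0.04 rad and value of joint probe below 0.001 m and value of joint pointer between 0.003 and 0.0095 m and linear speed of gauge below 0.01 m/s); the robot touches nothing.
It fails at once if the gauge is pressed against slab or jig with more than 25 N (contact force between gauge and jig above 25 N).
It fails at once if the drag pointer is driven past 9.5 mm (the blade pushed in further than the groove does) (value of joint pointer above 0.0095 m).
It fails at once if a bystander tool is shifted by more than 20 mm (distance of any of scalpel, wax_block, spatula, model_yellow_b from where it was at the start of the episode above 0.02 m).
It also fails if it takes over 61 s, if anything falls off the work surface, if the arm or the gripper's body presses on something with over 40 N, if the wrist force passes 120 N, or if a joint passes its speed limit or range.

### The arm

A 6-joint arm with a two-finger parallel gripper is mounted at the origin on a cart in front of the work surface, level with it; the furniture and walls round the work are solid. World frame = base frame: x ahead of the robot, y to its left, z up, the work surface at z = 0. Lengths are in m, angles in degrees, forces in N, time in s.
With the tool pointing down it reaches from about 0.325 to 0.775 m from the base axis. Payload 5.5 kg.
Tool frame: the origin (TCP) lies between the finger pads; the fingertips stand 25 mm ahead of it and the grasp point (between the pads) lies 6 mm ahead of it; z points along the fingers, y is the direction in which the jaws open and shut (so a half turn about z gives the same grasp; the last joint's range is limited). The gripper opens to 85 mm and grips with 20 to 120 N. Pads are 22 mm wide; open, the fingers measure 114 mm over their backs; the gripper's body (76 mm by 85 mm) begins 54 mm behind the grasp point. The pads swing forward as they close: fully open they stand 13 mm farther back than shut.
Start: joints at [-71.144, 5.22, 70.514, -0, 104.267, -3.249], TCP at [0.226, -0.556, 0.256] pointing down, gripper open.
Joint ranges: [-164.24, 164.24], [-49.07, 125.15], [9.68, 141.18], [-86.29, 266.29], [3.28, 154.24], [-151.56, 151.56]. Speed limits (degrees/s): [147.25, 147.25, 172.46, 180, 180, 180].

### API

Orientations are given as [roll, pitch, yaw] about the fixed x, y, z axes, in that order (R = Rz(yaw) Ry(pitch) Rx(roll)).
In Python, from cell import bot, viewer, order, spotter gives the robot as it stands.
- The arm moves only by the tool apply_moves, never from a script. Its argument "increments" is a list of rows, each a list of 7 numbers: the turn, a rotation vector about the world's x, y, z in degrees, then the shift along the world's x, y, z in m, then the gripper command: -1 is shut, 1 is fully open, values between are in proportion. A call has 1 to 8 rows; each row is the pose to reach, as a shift and turn from the pose commanded when the call began; what a row does not reach only later rows make up. A row lasts 1/12 s, in which the tool goes at most 41.7 mm and 7.16 degrees, less where a joint would pass 70% of its speed; a pose out of reach is approached as far as the arm can. A call with a gripper value outside its range is refused whole. The fingers move at their own pace and stop on an object; "force" is the grip in N (left out, the last holds). Time passes only in rows, so rows that repeat a pose let the fingers close. It gives the time, the measured TCP pose, the force and the opening at its end, in the units of the state.
- bot.observe(): the state, without advancing time (a new reading comes with each control period).
- viewer.snapshot(name): name is "scene" or "side" or "wrist"; returns (picture, depth): 400x640x3 uint8, red, green, blue; 400x640 float32, m along the optical axis (not along the pixel's ray), 0 where there is no reading.
- viewer.calibration(name): a dict with "fx", "fy", "cx", "cy" (pixels), "xyz" and "attitude" of the camera in the world. Camera axes: x right, y down, z forward; pixel columns grow to the right and rows downward; lengths in m; the calibration is good to about 2 mm. A picture is of the moment at which its call begins: read the wrist's pose just before it. calibration takes no time and is no camera call; for the wrist camera it gives the pose at the moment of the call.
- order.job_done(): hands the job in, once; it reports no verdict.
Trained networks look in the newest picture that a camera, given by its name, has taken for a name from the list of things; names that differ only in an ending like _2 or _b are one class to them, and where a whole thing is asked for, a point or a joint stands for the part that bears it (a point fixed in the world has none). Each returns a list of dicts, best first, with "conf" (0 to 1); they miss things now and then, are a little off and sometimes report something else, mostly with a low value. They report only what shows in the picture. A call takes as long as a camera call. They do not tell look-alikes from the thing itself.
- spotter.spot_in(camera, name): "centre" ([column, row] in pixels, amid what is visible of it).
- spotter.trace(camera, name): "region" (400x640 bool, what is visible of it) and "centre" ([column, row] in pixels, amid what is visible of it).
The state is a dict: "time": time; "q": joint angles; "qd": joint speeds; "effort": joint torques, N m; "ee_pos": TCP position; "orientation": TCP orientation; "contact_force": force on the tool from outside, world axes, zero at the start; "ft_torque": the same for the moment, N m; "opening": finger opening in m.
Only numpy, scipy, OpenCV 4.12 (cv2) and the standard library are available. Lean on these libraries where they do the work, as an engineer would, in place of code of your own. Each camera call takes 0.05 s, during which the arm holds its last target.

## Working session

There is one attempt and no reset: what is moved stays moved. The work goes in short steps, Python scripts to look and compute and a tool call to move; the robot and the scene stay as the last step left them, time stands still between calls to the robot, and variables do not carry over. Pictures are saved under pics/ and viewed, and the job is handed in when it is done.

Besides the shell and the picture viewer there is one more tool, called after "Request:" as name([rows], argument=value, ...), one row to a line, values as JSON. apply_moves: Moves the arm, as the interface text tells. Its arguments: {"type":"object","properties":{"increments":{"type":"array","items":{"type":"array","items":{"type":"number"}}},"force":{"type":"number"}},"required":["increments"]}

```bash
ls; mkdir -p pics; python3 - <<'E'
from cell import bot, viewer, order, spotter
import cv2
s=bot.observe();print(s)
for n in ["scene","side","wrist"]:
    p,d=viewer.snapshot(n);cv2.imwrite(f"pics/{n}0.png",p[:,:,::-1]);print(n,viewer.calibration(n))
E
```

```text
pics
{'time': 0.0, 'q': array([-7.11451875e+01,  5.26299240e+00,  7.05832442e+01,  7.06081562e-04,
        1.04265944e+02, -3.24953706e+00]), 'qd': array([-0.06595087,  0.04858363, -0.07972243, -0.09074205, -0.14940989,
        0.09363445]), 'effort': array([ 3.60485874e-04, -4.58727086e+01, -4.18021631e+01,  1.70920730e-04,
        1.15590583e-02,  1.06718900e-06]), 'ee_pos': array([ 0.22569391, -0.5556793 ,  0.25513858]), 'orientation': array([-1.79888039e+02, -7.04244235e-03,  2.21045160e+01]), 'contact_force': array([ 0.31287328, -0.40937856,  0.71025611]), 'ft_torque': array([-0.00820844, -0.0100995 ,  0.03694447]), 'opening': 0.08503397771621136}
scene {'fx': 396.50191046090566, 'fy': 396.50191046090566, 'cx': 317.10705194383866, 'cy': 202.94413196046676, 'xyz': array([ 0.2922514 , -0.39428711,  0.71001619]), 'attitude': array([-139.11184043,    0.71835883,  -31.66734629])}
side {'fx': 420.9780517356596, 'fy': 420.9780517356596, 'cx': 319.96516954290104, 'cy': 206.64780688409448, 'xyz': array([ 0.48280535, -0.41324415,  0.96877441]), 'attitude': array([-1.51325545e+02,  1.24701839e-01, -9.26527419e+00])}
wrist {'fx': 346.3521802495996, 'fy': 346.3521802495996, 'cx': 312.13869028046776, 'cy': 196.0543961565124, 'xyz': array([ 0.30219503, -0.52491763,  0.37143239]), 'attitude': array([ 1.61191173e+02,  9.30675133e-02, -6.79651076e+01])}
```

View pics/scene0.png

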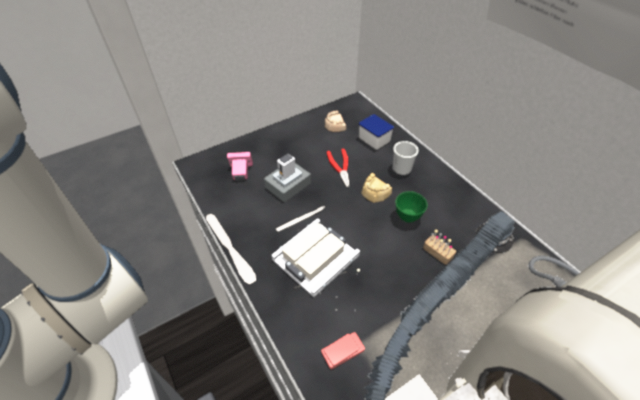

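View pics/side0.png

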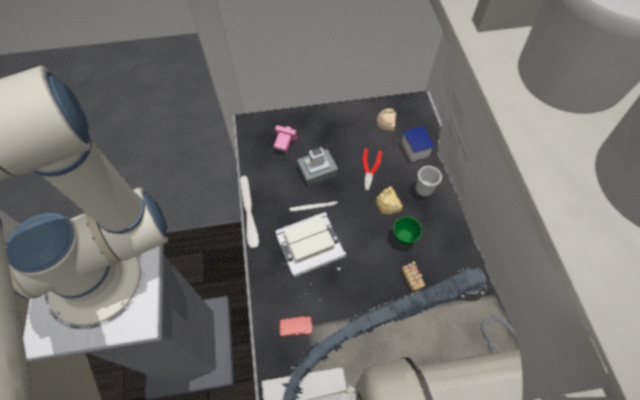

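View pics/wrist0.png

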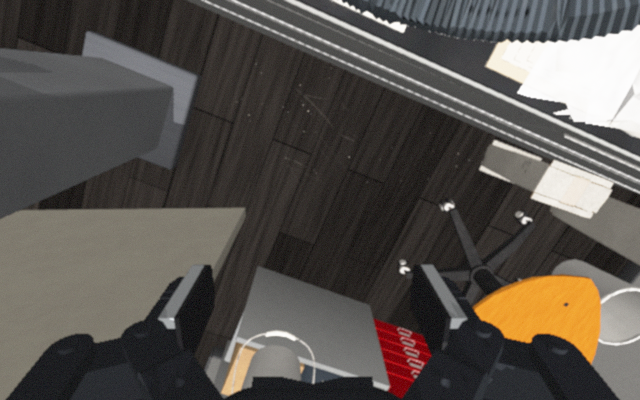

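Scene picture: the grey gauge stands on its grey stand at about (287,172) (side: (318,162)). The pink look-alike lies at (239,165) (side: (285,138)). The jig is at (316,256), the scalpel at (300,218), the wax at (343,350), the spatula at (230,248) and the jaw model at (377,188). I choose the aluminium one on the stand.

```bash
cat > h.py <<'E'
from cell import bot, viewer, order, spotter
import cv2, numpy as np
from scipy.spatial.transform import Rotation as Ro
def snap(n):
    c=viewer.calibration(n); p,d=viewer.snapshot(n); return p,d,c
def cloud(d,c):
    v,u=np.mgrid[0:d.shape[0],0:d.shape[1]]
    P=np.stack([(u-c['cx'])/c['fx']*d,(v-c['cy'])/c['fy']*d,d],-1)
    W=P@Ro.from_euler('xyz',c['attitude'],degrees=True).as_matrix().T+c['xyz']
    W[d<=0]=np.nan
    return W
def crop(p,box,k,name):
    x0,y0,x1,y1=box
    cv2.imwrite('pics/'+name,cv2.resize(p[y0:y1,x0:x1,::-1],None,fx=k,fy=k,interpolation=cv2.INTER_CUBIC))
def rect(W,m):
    pts=W[m]; pts=pts[~np.isnan(pts[:,0])]
    r=cv2.minAreaRect((pts[:,:2]*1000).astype(np.float32)); return len(pts),np.round(r[0],1),np.round(r[1],1),round(r[2],1),np.round(np.percentile(pts[:,2]*1000,[5,50,95]),1)
E
python3 - <<'E'
from h import *
for n in ["scene","side"]:
    p,d,c=snap(n);W=cloud(d,c)
    np.savez(n+'0.npz',p=p,W=W)
    for nm in ["gauge_grip","stand","jig","scalpel","wax_block","spatula","model_yellow_b"]:
        for r in spotter.trace(n,nm)[:2]:
            try: print(n,nm,round(r['conf'],2),np.round(r['centre']),rect(W,r['region']))
            except Exception as e: print(nm,e)
p=np.load('side0.npz')['p'];crop(p,(230,110,390,290),4,'s1.png') if 0 else crop(p,(230,110,390,260),4,'s1.png')
print(bot.observe()['time'])
E
```

```text
scene gauge_grip 0.96 [242. 163.] (483, array([496.9, 322.3]), array([60.3, 55.2]), 61.5, array([ 9.9, 29. , 45.3]))
scene gauge_grip 0.6 [286. 172.] (561, array([585.1, 219.7]), array([74.2, 46.5]), 13.4, array([37. , 56.5, 94.7]))
scene stand 0.7 [286. 184.] (645, array([577.7, 220.5]), array([89.4, 71. ]), 13.2, array([ 4.6, 28. , 34.7]))
scene jig 0.88 [316. 254.] (3572, array([526.8,  10. ]), array([144.3, 141.6]), 12.5, array([ 7.3, 28.1, 38.2]))
scene scalpel 0.6 [293. 220.] (104, array([544.8, 110.8]), array([  8.5, 108.1]), 88.4, array([3.1, 5.8, 8. ]))
scene wax_block 0.64 [343. 350.] (853, array([ 462.1, -189.2]), array([36.1, 69.6]), 85.8, array([ 6.4, 17.3, 19.7]))
scene spatula 0.89 [231. 253.] (695, array([382.5, 127.5]), array([ 25.3, 206.3]), 1.7, array([1.7, 4.9, 6.9]))
scene model_yellow_b 0.89 [374. 191.] (577, array([749.8,  92.8]), array([73.4, 70.5]), 9.8, array([ 1.8, 21.7, 35.4]))
side gauge_grip 0.8 [282. 138.] (436, array([500.7, 345.5]), array([105.4,  64.5]), 80.1, array([-1.4, 27.1, 44.4]))
side gauge_grip 0.55 [314. 163.] (421, array([576.3, 220.3]), ar
[... 159 characters left out ...]
]))
side jig 0.66 [312. 246.] (2596, array([523.2,   5.6]), array([138.7, 127.4]), 13.5, array([ 6. , 28. , 37.4]))
side scalpel 0.64 [309. 211.] (102, array([535. , 113.8]), array([84.6, 12. ]), 1.3, array([1. , 4.8, 7.2]))
side wax_block 0.85 [292. 329.] (505, array([ 460.6, -188.5]), array([34.3, 68.3]), 84.9, array([ 5.4, 15.1, 18.6]))
side spatula 0.78 [249. 209.] (504, array([379.4, 129.7]), array([ 25.8, 207.9]), 3.7, array([-1.1,  3.4,  6.8]))
side model_yellow_b 0.7 [250. 218.] (482, array([377.4, 130.5]), array([ 25.4, 209.7]), 3.1, array([-0.1,  3.5,  6.8]))
side model_yellow_b 0.69 [388. 204.] (499, array([742.7,  96.7]), array([65.4, 76. ]), 14.5, array([ 0.3, 21.3, 34.7]))
0.95
```

View pics/s1.png

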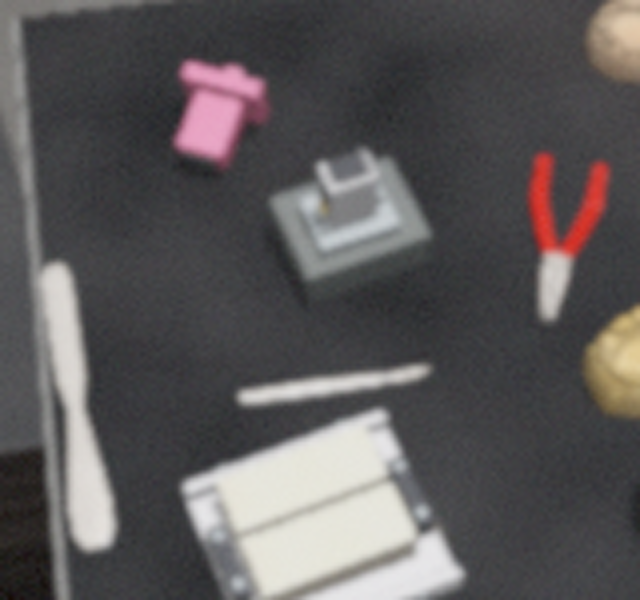

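```bash
python3 - <<'E'
from h import *
W=np.load('scene0.npz')['W']
for v in range(200,400,25):
    print(v,[tuple(np.round(W[v,u],2)) for u in range(370,640,45)])
E
```

```text
200 [(np.float64(0.72), np.float64(0.07), np.float64(0.0)), (np.float64(0.79), np.float64(0.0), np.float64(0.03)), (np.float64(0.9), np.float64(-0.04), np.float64(0.0)), (np.float64(0.97), np.float64(-0.11), np.float64(0.02)), (np.float64(0.96), np.float64(-0.19), np.float64(0.1)), (np.float64(0.96), np.float64(-0.25), np.float64(0.16))]
225 [(np.float64(0.67), np.float64(0.01), np.float64(-0.0)), (np.float64(0.76), np.float64(-0.04), np.float64(-0.0)), (np.float64(0.84), np.float64(-0.09), np.float64(0.0)), (np.float64(0.86), np.float64(-0.17), np.float64(0.08)), (np.float64(0.96), np.float64(-0.21), np.float64(0.05)), (np.float64(0.96), np.float64(-0.28), np.float64(0.12))]
250 [(np.float64(0.63), np.float64(-0.04), np.float64(-0.0)), (np.float64(0.71), np.float64(-0.09), np.float64(0.0)), (np.float64(0.77), np.float64(-0.16), np.float64(0.04)), (np.float64(0.87), np.float64(-0.19), np.float64(0.01)), (np.float64(0.96), np.float64(-0.24), np.float64(0.0)), (np.float64(0.96), np.float64(-0.3), np.float64(0.07))]
275 [(np.float64(0.6), np.float64(-0.09), np.float64(0.0)), (np.float64
[... 945 characters left out ...]
at64(0.34))]
350 [(np.float64(0.5), np.float64(-0.21), np.float64(0.0)), (np.float64(0.57), np.float64(-0.26), np.float64(0.0)), (np.float64(0.6), np.float64(-0.31), np.float64(0.09)), (np.float64(0.56), np.float64(-0.36), np.float64(0.26)), (np.float64(0.56), np.float64(-0.39), np.float64(0.32)), (np.float64(0.58), np.float64(-0.41), np.float64(0.34))]
375 [(np.float64(0.47), np.float64(-0.25), np.float64(0.03)), (np.float64(0.54), np.float64(-0.29), np.float64(0.0)), (np.float64(0.56), np.float64(-0.34), np.float64(0.11)), (np.float64(0.59), np.float64(-0.38), np.float64(0.16)), (np.float64(0.56), np.float64(-0.4), np.float64(0.29)), (np.float64(0.56), np.float64(-0.42), np.float64(0.33))]
```

Request:
apply_moves([
  [0,0,56,0.12,0.3,0.04,1],
  [0,0,56,0.12,0.3,0.04,1],
  [0,0,56,0.12,0.3,0.04,1],
  [0,0,56,0.12,0.3,0.04,1],
  [0,0,56,0.12,0.3,0.04,1],
  [0,0,56,0.12,0.3,0.04,1],
  [0,0,56,0.12,0.3,0.04,1],
  [0,0,56,0.12,0.3,0.04,1],
])

```text
time: 1.62
ee_pos: [0.3462, -0.2534, 0.2971]
orientation: [179.9, 0.0, 78.5]
contact_force: [0.3, 0.0, 1.4]
opening: 0.0855
```

Request:
apply_moves([
  [0,0,57,0.12,0.24,-0.03,1],
  [0,0,57,0.12,0.24,-0.03,1],
  [0,0,57,0.12,0.24,-0.03,1],
  [0,0,57,0.12,0.24,-0.03,1],
  [0,0,57,0.12,0.24,-0.03,1],
  [0,0,57,0.12,0.24,-0.03,1],
  [0,0,57,0.12,0.24,-0.03,1],
  [0,0,57,0.12,0.24,-0.03,1],
])

```text
time: 2.28
ee_pos: [0.4666, -0.0121, 0.2651]
orientation: [180.0, -0.1, 135.8]
contact_force: [-0.6, 0.4, 0.7]
opening: 0.0854
```

Request:
apply_moves([
  [0,0,57,0.04,0.01,-0.03,1],
  [0,0,57,0.04,0.01,-0.03,1],
  [0,0,57,0.04,0.01,-0.03,1],
  [0,0,57,0.04,0.01,-0.03,1],
  [0,0,57,0.04,0.01,-0.03,1],
  [0,0,57,0.04,0.01,-0.03,1],
  [0,0,57,0.04,0.01,-0.03,1],
  [0,0,57,0.04,0.01,-0.03,1],
])

```text
time: 2.95
ee_pos: [0.5058, -0.0059, 0.2364]
orientation: [-180.0, 0.0, -167.5]
contact_force: [0.2, 0.8, 1.1]
opening: 0.0851
```

```bash
python3 - <<'E'
from h import *
o=bot.observe();print(o['time'],o['ee_pos'],o['orientation'],o['q'])
p,d,c=snap('wrist');W=cloud(d,c);np.savez('w1.npz',p=p,W=W);crop(p,(0,0,640,400),1.25,'w1.png');print(c)
o=bot.observe();print(o['time'],o['ee_pos'],o['orientation'])
E
```

```text
2.95 [ 0.50578982 -0.00588613  0.23636188] [-1.79997330e+02  9.81016116e-03 -1.67537959e+02] [-4.52110359e+00 -9.50955853e+00  8.68978748e+01  3.19602915e-04
  1.02601522e+02 -1.06983075e+02]
{'fx': 346.3521802495996, 'fy': 346.3521802495996, 'cx': 312.13869028046776, 'cy': 196.0543961565124, 'xyz': array([ 0.423389  , -0.02431135,  0.35236935]), 'attitude': array([ 1.61033285e+02, -1.45599766e-02,  1.02392839e+02])}
3.0 [ 0.50577066 -0.00590853  0.23635113] [-1.79995908e+02  6.36501497e-03 -1.67147498e+02]
```

View pics/w1.png

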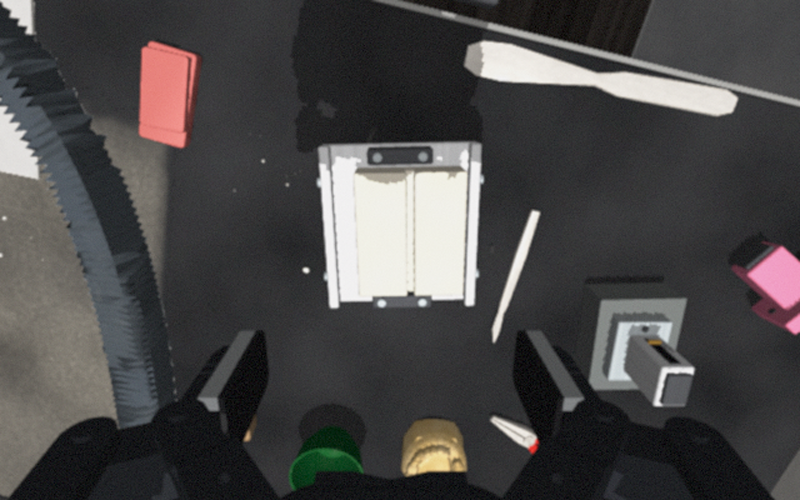

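Wrist picture: jig in the middle at (400,225) of the 800-wide view, groove line at about x=410 running top to bottom. The gauge stands on the stand at (645,350), with the brass pointer at (655,342) on the robot-side (x-) face. The pink look-alike is at (770,275).

```bash
python3 - <<'E'
from h import *
z=np.load('w1.npz');p=z['p'];W=z['W']
crop(p,(240,100,400,260),5,'w1j.png')
g=cv2.cvtColor(p,cv2.COLOR_RGB2GRAY).astype(float)
m=(W[...,2]>.030)&(W[...,2]<.044)&(np.abs(W[...,0]-.525)<.09)&(np.abs(W[...,1]-.005)<.09)
print(m.sum(),rect(W,m)); 
for nm in["jig"]:
    for r in spotter.trace('wrist',nm)[:1]: print(r['conf'],rect(W,r['region']))
rr=spotter.trace('wrist','stand');print([(r['conf'],r['centre'],rect(W,r['region'])) for r in rr[:2]])
# groove: darkest col per row
P=[]
for v in range(145,232,4):
    seg=g[v,315:342]; s=cv2.GaussianBlur(seg[None],(5,1),0)[0]; u=315+int(np.argmin(s))
    P.append((u,v,W[v,u-6,2],W[v,u,2],W[v,u+6,2]));
for q in P[::3]: print(np.round(q,4), np.round(W[q[1],q[0],:2],4))
print(g[190,315:342].astype(int)); print(np.round(W[190,275:385:6,2]*1000,1))
E
```

```text
8005 (8005, array([520.3,  13.2]), array([100.4,  84.1]), 13.6, array([33.5, 34.7, 35.9]))
0.58 (15957, array([527.5,   6.6]), array([147.9, 135.7]), 13.6, array([ 6. , 31.8, 35.6]))
[(0.59, [488.0, 250.1], (3447, array([575.1, 222.7]), array([89.7, 71.1]), 13.2, array([ 3.7, 29.8, 31.8])))]
[3.15e+02 1.45e+02 3.47e-02 3.39e-02 3.43e-02] [ 0.4809 -0.0089]
[3.31e+02 1.57e+02 2.46e-02 2.59e-02 3.46e-02] [0.4904 0.009 ]
[3.31e+02 1.69e+02 3.48e-02 2.50e-02 3.46e-02] [0.5021 0.0119]
[3.31e+02 1.81e+02 3.38e-02 2.61e-02 3.45e-02] [0.5137 0.0146]
[3.31e+02 1.93e+02 3.52e-02 2.69e-02 3.43e-02] [0.5255 0.0173]
[3.31e+02 2.05e+02 3.46e-02 2.66e-02 3.45e-02] [0.5379 0.0203]
[3.31e+02 2.17e+02 3.51e-02 2.60e-02 3.39e-02] [0.5508 0.0234]
[3.31e+02 2.29e+02 3.42e-02 2.52e-02 3.49e-02] [0.5641 0.0266]
[239 239 238 238 238 238 240 239 238 229 226 236 240 241 237 222 200 225
 239 239 239 239 240 239 238 241 238]
[ 6.7  6.9 35.1 35.5 35.3 34.7 34.5 34.6 35.3 25.5 35.8 35.5 35.6 35.5
 35.6 34.8 34.2 19.5 -2.4]
```

View pics/w1j.png

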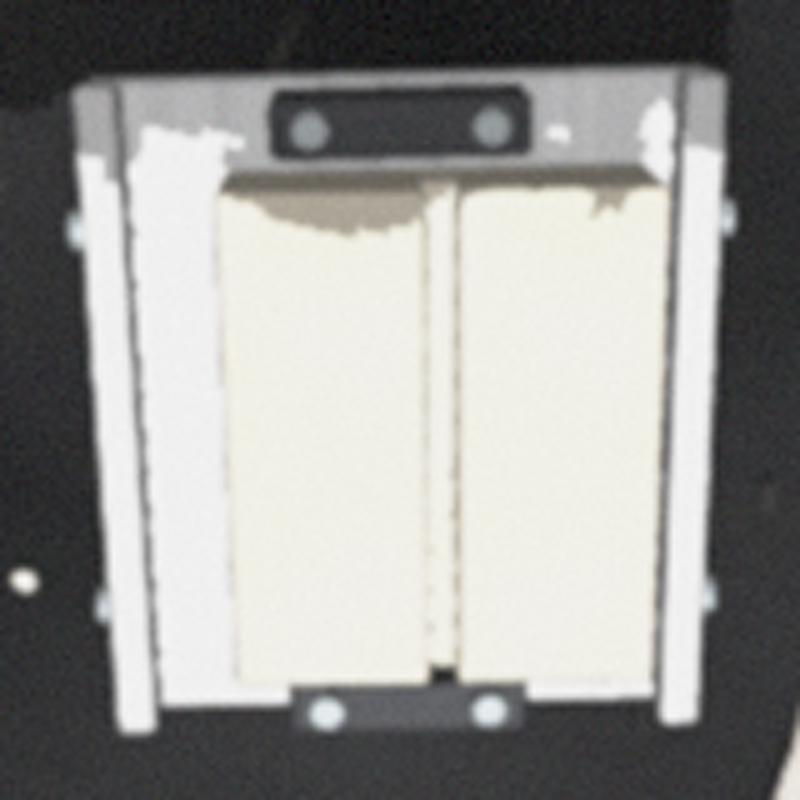

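```bash
python3 - <<'E'
from h import *
z=np.load('w1.npz');p=z['p'];W=z['W']
a=np.radians(13.6)
def loc(W,c): 
    D=W[...,:2]-np.array(c); return D[...,0]*np.cos(a)+D[...,1]*np.sin(a),-D[...,0]*np.sin(a)+D[...,1]*np.cos(a)
x,y=loc(W,(.5203,.0132))
Z=W[...,2]
top=(abs(x)<.045)&(abs(y)<.038)&(Z>.032)&(Z<.038); gr=(abs(x)<.035)&(abs(y)<.015)&(Z<.0295)
print('top',np.median(Z[top]),'gr',gr.sum(),np.median(Z[gr]),np.percentile(y[gr],[2,25,50,75,98]),np.polyfit(x[gr],y[gr],1))
for lo,hi in [(-.04,-.02),(-.02,0),(0,.02),(.02,.04)]:
    t=(x>lo)&(x<hi); yy=y[t&top&(abs(y)<.015)]
    h,e=np.histogram(yy,np.arange(-.01,.0101,.001)); print(h)
# image edges refined: for rows, two dark edges -> project on plane z=top
c=viewer.calibration('wrist')
# tray rails outer / end stops
tr=(Z>.012)&(Z<.024)&(abs(x)<.1)&(abs(y)<.1); 
for s in(1,-1):
    m=tr&(abs(x)<.05)&(s*(y+.008)>.045); print('rail',m.sum(),np.percentile(y[m],[2,50,98]))
m=(abs(y)<.02)&(abs(x)>.052)&(abs(x)<.09)&(Z>.022)&(Z<.03)
for s in(1,-1): mm=m&(s*x>0);print('stop',mm.sum(),np.percentile(x[mm],[2,50,98]) if mm.sum() else '')
tb=(abs(x)<.05)&(y<-.085)&(y>-.12); print('table',np.nanmedian(Z[tb]))
tb=(abs(x)<.03)&(y>.068)&(y<.08); print('table',np.nanmedian(Z[tb]))
# gauge
g=(np.hypot(W[...,0]-.577,W[...,1]-.22)<.08)
print('cap',rect(W,g&(Z>.088)),'foot',rect(W,g&(Z>.038)&(Z<.048)),'stand',rect(W,g&(Z>.026)&(Z<.036)))
E
```

```text
top 0.03474218577157201 gr 410 0.025552747694572414 [-0.00230924 -0.00109133  0.00012206  0.00188324  0.00296984] [-0.00202527  0.00035815]
[21 21 20 22 26 29 17  0  0  0  0  0  0 21 20 21 21 21 20 31]
[25 21 27 23 20 21 20  0  0  0  0  0  0 20 20 20 19 20 20 22]
[19 19 18 20 19 19 19  0  0  0  0  0  0 19 20 19 19 19 19 19]
[18 20 20 18 18 19 19  0  0  0  0  0  0 19 18 19 19 18 19 19]
rail 884 [0.04665281 0.0501946  0.05628808]
rail 848 [-0.07070581 -0.06483693 -0.06109934]
stop 342 [0.05450584 0.05940404 0.06533936]
stop 512 [-0.06572067 -0.06032759 -0.05450481]
table -0.0016777701370178644
table -0.001882704544931335
cap (770, array([573.6, 219.3]), array([33.5, 23.9]), 11.6, array([88.3, 92.2, 93.5])) foot (1232, array([574.1, 219.4]), array([57. , 44.5]), 12.5, array([39.3, 42.8, 46. ])) stand (2349, array([575.1, 223.5]), array([89.4, 71.7]), 13.7, array([28. , 30.8, 33.2]))
```

Request:
apply_moves([
  [0,0,0.4,0.0685,0.2255,-0.066,1],
  [0,0,0.4,0.0685,0.2255,-0.066,1],
  [0,0,0.4,0.0685,0.2255,-0.066,1],
  [0,0,0.4,0.0685,0.2255,-0.066,1],
  [0,0,0.4,0.0685,0.2255,-0.066,1],
  [0,0,0.4,0.0685,0.2255,-0.066,1],
  [0,0,0.4,0.0685,0.2255,-0.066,1],
  [0,0,0.4,0.0685,0.2255,-0.066,1],
])

```text
time: 3.77
ee_pos: [0.5737, 0.2212, 0.1683]
orientation: [-180.0, -0.2, -167.5]
contact_force: [0.1, -1.0, -0.9]
opening: 0.0859
```

```bash
python3 - <<'E'
from h import *
o=bot.observe();print(o['time'],o['ee_pos'],o['orientation'])
p,d,c=snap('wrist');W=cloud(d,c);np.savez('w2.npz',p=p,W=W);crop(p,(0,0,640,400),1.25,'w2.png')
g=(np.hypot(W[...,0]-.577,W[...,1]-.22)<.08);Z=W[...,2]
print('cap',rect(W,g&(Z>.088)),'foot',rect(W,g&(Z>.038)&(Z<.046)),'stand',rect(W,g&(Z>.026)&(Z<.034)))
print('cap',rect(W,(np.hypot(W[...,0]-.577,W[...,1]-.22)<.025)&(Z>.086)&(Z<.098)))
E
```

```text
3.7667 [0.57372016 0.2212314  0.16825831] [-179.9753908    -0.19286994 -167.51717968]
cap (34259, array([572.2, 220.4]), array([ 35.3, 149.4]), 12.4, array([155.1, 208.6, 224.2])) foot (2184, array([574. , 220.1]), array([56.5, 44.1]), 12.5, array([41.3, 42.6, 43.7])) stand (4995, array([575.2, 223.4]), array([89.1, 70.3]), 13.7, array([29.4, 30.6, 31.7]))
cap (1963, array([573.5, 220. ]), array([34.2, 24. ]), 13.0, array([87.3, 91.7, 93.2]))
```

View pics/w2.png

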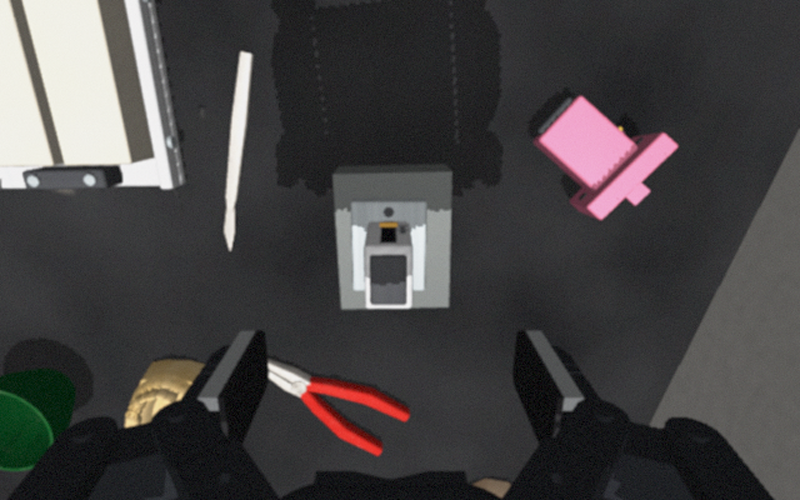

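The grasp target is the aluminium gauge on its stand at (388,270), brass pointer at (388,226). The pink one at (600,160) stays clear of the fingers. Descending around the column.

Request:
apply_moves([
  [0,0,0,-0.0003,0.0007,-0.03,1],
  [0,0,0,-0.0003,0.0007,-0.06,1],
  [0,0,0,-0.0003,0.0007,-0.085,1],
  [0,0,0,-0.0003,0.0007,-0.097,1],
  [0,0,0,-0.0003,0.0007,-0.097,1],
  [0,0,0,-0.0003,0.0007,-0.097,1],
  [0,0,0,-0.0003,0.0007,-0.097,1],
])

```text
time: 4.4
ee_pos: [0.5752, 0.2201, 0.0761]
orientation: [180.0, 0.2, -167.6]
contact_force: [-0.2, 1.1, 0.9]
opening: 0.0854
```

Request:
apply_moves([
  [0,0,0,0,0,0,-0.2],
  [0,0,0,0,0,0,-0.4],
  [0,0,0,0,0,0,-0.6],
  [0,0,0,0,0,0,-0.8],
  [0,0,0,0,0,0,-1],
  [0,0,0,0,0,0,-1],
  [0,0,0,0,0,0,-1],
  [0,0,0,0,0,0,-1],
], force=50)

```text
time: 5.07
ee_pos: [0.5742, 0.2203, 0.0737]
orientation: [180.0, 0.0, -167.5]
contact_force: [0.5, -0.4, 3.6]
opening: 0.0233
```

```bash
python3 - <<'E'
from h import *
o=bot.observe();print(o['time'],o['ee_pos'],o['orientation'],o['contact_force'],o['opening'])
p,d,c=snap('wrist');W=cloud(d,c);np.savez('w3.npz',p=p,W=W);crop(p,(0,0,640,400),1.25,'w3.png')
E
```

```text
5.0667 [0.57416656 0.22029629 0.0736685 ] [ 1.79999811e+02  3.12132722e-02 -1.67498858e+02] [ 0.51066268 -0.40116834  3.6004294 ] 0.023318416242061095
```

View pics/w3.png

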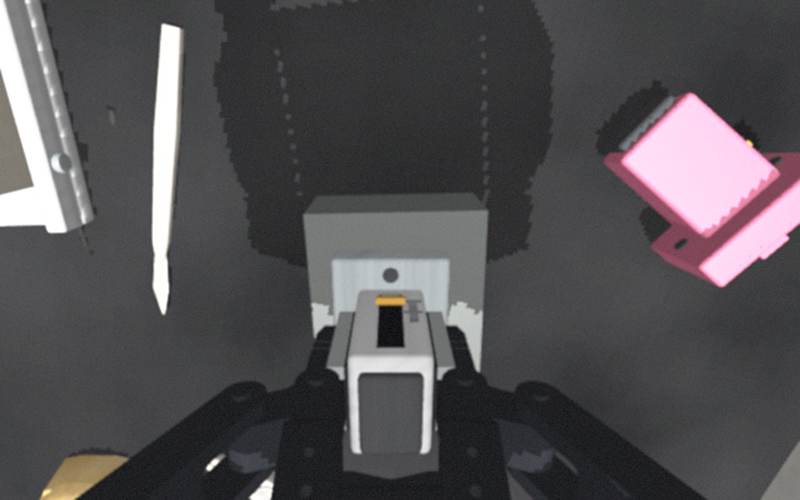

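```bash
python3 - <<'E'
from h import *
W=np.load('w3.npz')['W'];Z=W[...,2]
g=(np.hypot(W[...,0]-.574,W[...,1]-.22)<.03)
m=g&(Z>.086)&(Z<.098);print(rect(W,m))
m=(np.hypot(W[...,0]-.574,W[...,1]-.22)<.05)&(Z>.036)&(Z<.047)
print(rect(W,m)); 
st=(np.hypot(W[...,0]-.574,W[...,1]-.22)<.07)&(Z>.026)&(Z<.034);print(rect(W,st))
E
```

```text
(7410, array([573.2, 219.8]), array([34.5, 58.3]), 11.6, array([87.2, 92. , 96.1]))
(3603, array([559.6, 217. ]), array([27.8, 44.2]), 13.0, array([38.5, 42.5, 43.9]))
(7998, array([566.7, 221.3]), array([72.3, 70.6]), 13.7, array([29.4, 30.6, 31.6]))
```

Request:
apply_moves([
  [0,0,0,0,0,0.01,-1],
  [0,0,0,0,0,0.03,-1],
  [0,0,0,0,0,0.06,-1],
  [0,0,0,0,0,0.08,-1],
  [0,0,0,0,0,0.08,-1],
], force=70)

```text
time: 5.53
ee_pos: [0.5757, 0.2209, 0.1591]
orientation: [180.0, 0.5, -167.5]
contact_force: [1.0, -0.5, -1.4]
opening: 0.0235
```

```bash
python3 - <<'E'
from h import *
o=bot.observe();print(o['time'],o['ee_pos'],o['orientation'],o['contact_force'],o['opening'])
p,d,c=snap('wrist');W=cloud(d,c);np.savez('w4.npz',p=p,W=W);crop(p,(0,0,640,400),1.25,'w4.png')
p,d,c=snap('side');crop(p,(230,90,390,210),5,'s4.png')
Z=W[...,2];g=(np.hypot(W[...,0]-.574,W[...,1]-.22)<.03)
m=g&(Z>.166)&(Z<.178);print(rect(W,m))
m=(np.hypot(W[...,0]-.574,W[...,1]-.22)<.05)&(Z>.112)&(Z<.127);print(rect(W,m))
E
```

```text
5.5333 [0.57570343 0.22090111 0.15909652] [ 179.95237665    0.46028966 -167.49324439] [ 1.02128978 -0.50359527 -1.3583871 ] 0.02352435077476557
(6643, array([574.5, 219.9]), array([34.6, 58.8]), 11.6, array([168.2, 174.4, 177.9]))
(950, array([561.3, 217.6]), array([28.2, 44.5]), 13.6, array([118.4, 124.9, 126.9]))
```

View pics/w4.png

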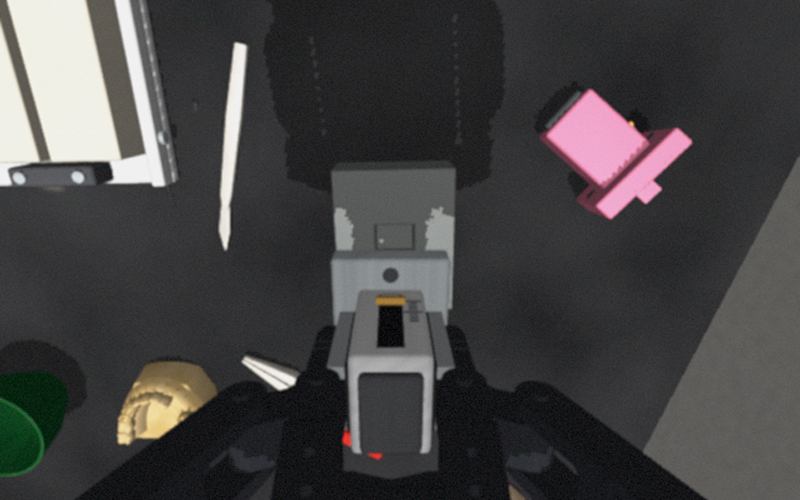

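View pics/s4.png

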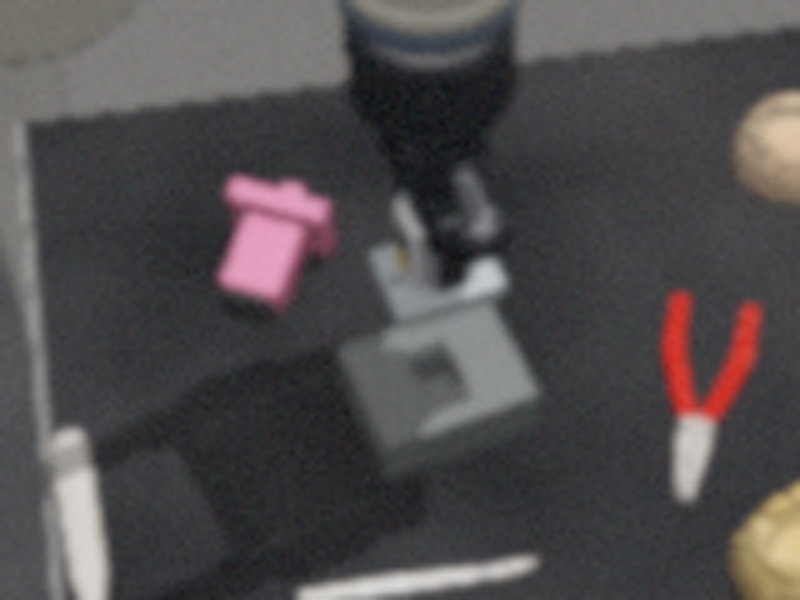

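Request:
apply_moves([
  [0,0,1.1,-0.0539,-0.207,0.0,-1],
  [0,0,1.1,-0.0539,-0.207,0.0,-1],
  [0,0,1.1,-0.0539,-0.207,0.0,-1],
  [0,0,1.1,-0.0539,-0.207,0.0,-1],
  [0,0,1.1,-0.0539,-0.207,-0.02,-1],
  [0,0,1.1,-0.0539,-0.207,-0.038,-1],
  [0,0,1.1,-0.0539,-0.207,-0.038,-1],
  [0,0,1.1,-0.0539,-0.207,-0.038,-1],
])

```text
time: 6.3
ee_pos: [0.518, 0.013, 0.1116]
orientation: [179.9, -0.4, -166.5]
contact_force: [-0.3, -0.6, -2.5]
opening: 0.023
```

Request:
apply_moves([
  [0,0,0,0,0,0,-1],
  [0,0,0,0,0,0,-1],
  [0,0,0,0,0,0,-1],
])

```text
time: 6.55
ee_pos: [0.5208, 0.0144, 0.1162]
orientation: [-180.0, 0.1, -166.3]
contact_force: [0.4, 0.1, -2.7]
opening: 0.023
```

```bash
python3 - <<'E'
from h import *
o=bot.observe();print(o['time'],o['ee_pos'],o['orientation'],o['contact_force'],o['opening'])
p,d,c=snap('wrist');W=cloud(d,c);np.savez('w5.npz',p=p,W=W);crop(p,(0,0,640,400),1.25,'w5.png')
Z=W[...,2]
a=np.radians(13.6);T=o['ee_pos']
D=W[...,:2]-T[:2];x=D[...,0]*np.cos(a)+D[...,1]*np.sin(a);y=-D[...,0]*np.sin(a)+D[...,1]*np.cos(a)
m=(x<-.018)&(x>-.035)&(abs(y)<.03)&(Z>.07)&(Z<.09)
print('foot',m.sum(),np.percentile(y[m],[0,1,99,100]),np.median(Z[m]))
for lo,hi in[(-.048,-.040),(-.040,-.034),(-.034,-.03)]:
    t=(x>lo)&(x<hi)&(abs(y)<.015)&(Z<.04)
    tt=t&(Z>.0315);print(lo,np.median(Z[tt]),np.median(Z[t&(Z<.0295)]),t.sum()); print(np.histogram(y[tt],np.arange(-.008,.0081,.0005))[0])
E
```

```text
6.55 [0.5207746  0.0143748  0.11618248] [-1.79988549e+02  8.34397419e-02 -1.66295699e+02] [ 0.44756342  0.06049148 -2.7221146 ] 0.02304794989932306
foot 2618 [-0.02215405 -0.02146243  0.02108945  0.02188286] 0.0847596491303638
-0.048 0.03454196237922501 0.025455166967632115 696
[14 13 13 13 13  0 14 13  0  0  0  0  0  0  0  0  0  0  0 14  0 13 13 15
 14 14 13  7  7 13 13 13]
-0.04 0.03460699194708303 0.02545549772237067 515
[10 10 10 10 10  7  3 10  0  0  0  0  0  0  0  0  0  0  0  5  5 10 10 10
 10 10  5  5 10 10 10 10]
-0.034 0.03458228173014863 0.025435984368752468 340
[4 7 6 7 7 8 0 7 0 0 0 0 0 0 0 0 0 0 0 0 7 7 6 6 7 7 0 7 8 7 6 6]
```

View pics/w5.png

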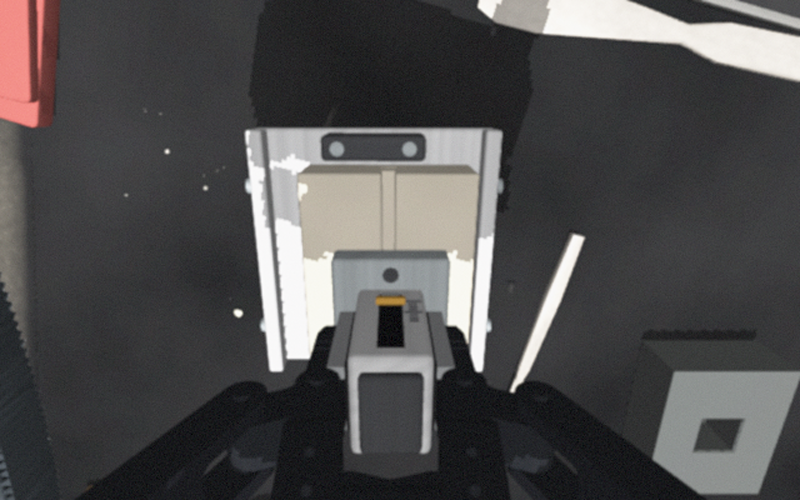

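Request:
apply_moves([
  [0,0,0,0,0,-0.01,-1],
  [0,0,0,0,0,-0.02,-1],
  [0,0,0,0,0,-0.02,-1],
  [0,0,0,0,0,-0.02,-1],
  [0,0,0,0,0,-0.02,-1],
  [0,0,0,0,0,-0.02,-1],
  [0,0,0,0,0,-0.02,-1],
  [0,0,0,0,0,-0.02,-1],
])

```text
time: 7.27
ee_pos: [0.5203, 0.0132, 0.0957]
orientation: [-180.0, 0.0, -166.4]
contact_force: [1.1, 0.6, -2.5]
opening: 0.023
```

```bash
cat > m.py <<'E'
from h import *
import sys
def look(tag):
    o=bot.observe();print(o['time'],o['ee_pos'],o['orientation'],o['contact_force'],o['ft_torque'],o['opening'])
    p,d,c=snap('wrist');W=cloud(d,c);np.savez(tag+'.npz',p=p,W=W);crop(p,(220,140,400,275),4.4,tag+'.png')
    Z=W[...,2]
    a=np.radians(13.6);T=o['ee_pos']
    D=W[...,:2]-T[:2];x=D[...,0]*np.cos(a)+D[...,1]*np.sin(a);y=-D[...,0]*np.sin(a)+D[...,1]*np.cos(a)
    zf=T[2]-.0314
    m=(x<-.018)&(x>-.035)&(abs(y)<.03)&(abs(Z-zf)<.008)
    print('foot',m.sum(),np.percentile(y[m],[1,99]),np.median(Z[m]))
    A=np.c_[x[m],y[m],np.ones(m.sum())];print('tilt deg',np.degrees(np.linalg.lstsq(A,Z[m],rcond=None)[0][:2]))
    for lo,hi in[(-.048,-.040),(-.040,-.034)]:
        t=(x>lo)&(x<hi)&(abs(y)<.015)&(Z<.04)
        tt=t&(Z>.0315)&(abs(y)<.006);print(lo,np.median(Z[tt]),np.median(Z[t&(Z<.0295)]),'groove y',y[tt&(y<-.0005)].max(),y[tt&(y>-.0005)].min())
if __name__=='__main__': look(sys.argv[1])
E
python3 m.py w6
```

```text
7.2667 [0.52030045 0.01324778 0.09570791] [-1.79988031e+02  4.21232875e-02 -1.66397927e+02] [ 1.07011541  0.55642548 -2.50742915] [-0.03798447 -0.0024246   0.03755187] 0.023028877976221145
foot 2501 [-0.02145582  0.02114258] 0.06435042180434808
tilt deg [19.75152588 -0.04794965]
-0.048 0.03441540422425585 0.025328371158957863 groove y -0.0034103323276407985 0.0028252583392347295
-0.04 0.03433669514222973 0.02555094625432766 groove y -0.00347536506269323 0.0028549531754160865
```

View pics/w6.png

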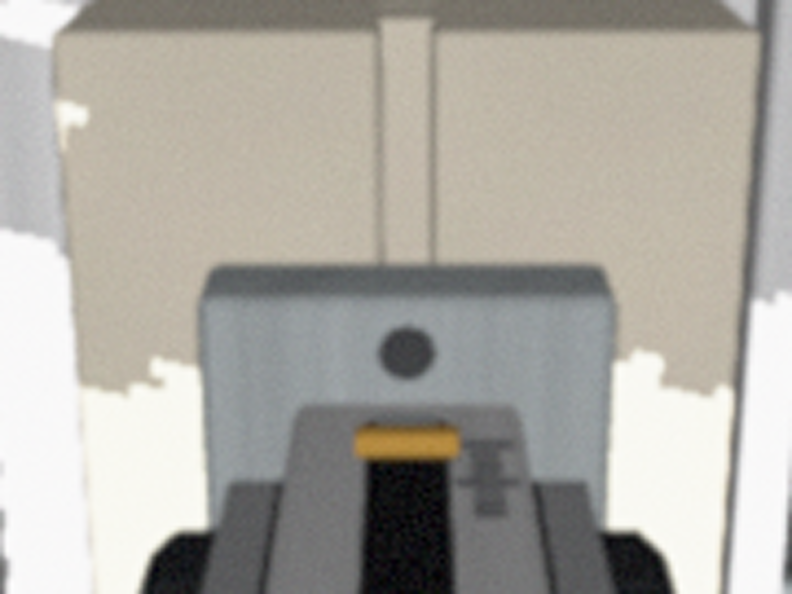

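Groove centre at (407,140) lines up with the foot's screw at (407,352). Lateral offset is about 0.2 mm, so I lower to feel for the groove.

Request:
apply_moves([
  [0,0,0,0,0,-0.003,-1],
  [0,0,0,0,0,-0.006,-1],
  [0,0,0,0,0,-0.006,-1],
  [0,0,0,0,0,-0.006,-1],
  [0,0,0,0,0,-0.006,-1],
  [0,0,0,0,0,-0.006,-1],
])

```text
time: 7.82
ee_pos: [0.5201, 0.0133, 0.0894]
orientation: [-180.0, 0.0, -166.4]
contact_force: [-0.4, 0.2, -3.5]
opening: 0.0231
```

Request:
apply_moves([
  [0,0,0,0,0,-0.002,-1],
  [0,0,0,0,0,-0.004,-1],
  [0,0,0,0,0,-0.004,-1],
  [0,0,0,0,0,-0.004,-1],
  [0,0,0,0,0,-0.004,-1],
  [0,0,0,0,0,-0.004,-1],
])

```text
time: 8.32
ee_pos: [0.5201, 0.0133, 0.0854]
orientation: [-180.0, 0.0, -166.4]
contact_force: [-0.5, 0.2, -3.5]
opening: 0.0233
```

```bash
python3 m.py w7
```

```text
8.3167 [0.52013363 0.01327698 0.08536198] [-1.79998240e+02  8.59822148e-03 -1.66395432e+02] [-0.53097442  0.19948415 -3.50412213] [-0.00391299  0.04769548  0.02030212] 0.023268528916064495
foot 2514 [-0.02138781  0.02116634] 0.05400896676865162
tilt deg [19.33983528 -0.02731718]
-0.048 0.03450192363161203 0.025424258194807647 groove y -0.0036845134222698132 0.0026980264647206553
-0.04 0.03449796882736725 0.02540513155338997 groove y -0.003307590099902987 0.0027310130786545594
```

View pics/w7.png

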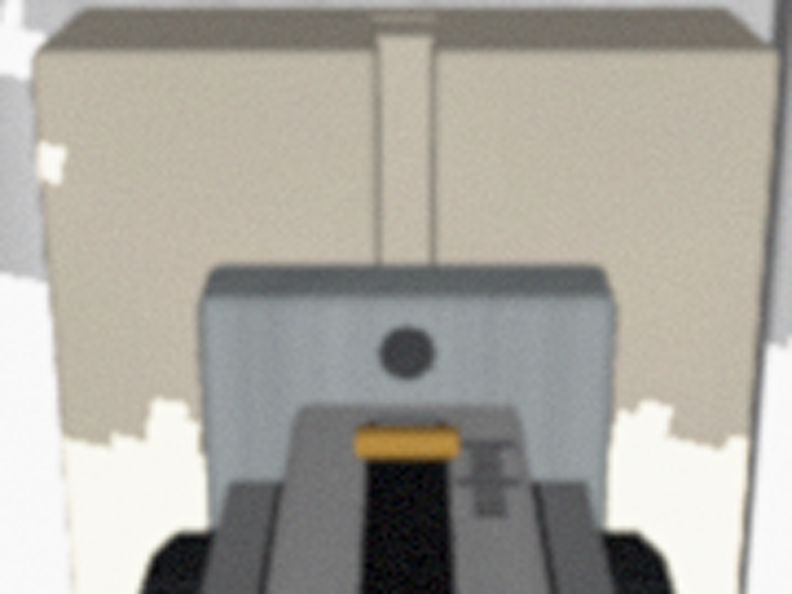

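The pointer is unmoved at (407,443) and there is no contact force with the tip about 6 mm below the slab's top, so the blade is in the groove. I go on down.

Request:
apply_moves([
  [0,0,0,0,0,-0.002,-1],
  [0,0,0,0,0,-0.004,-1],
  [0,0,0,0,0,-0.006,-1],
  [0,0,0,0,0,-0.006,-1],
  [0,0,0,0,0,-0.006,-1],
  [0,0,0,0,0,-0.006,-1],
])

```text
time: 8.87
ee_pos: [0.5203, 0.0133, 0.0795]
orientation: [-180.0, 0.0, -166.4]
contact_force: [0.6, -0.9, -1.1]
opening: 0.0235
```

Request:
apply_moves([
  [0,0,0,0,0,-0.0008,-1],
  [0,0,0,0,0,-0.0008,-1],
  [0,0,0,0,0,-0.0008,-1],
])

```text
time: 9.12
ee_pos: [0.5203, 0.0133, 0.0787]
orientation: [-180.0, 0.0, -166.4]
contact_force: [0.7, 0.4, -0.3]
opening: 0.0232
```

Request:
apply_moves([
  [0,0,0,0,0,-0.0005,-1],
  [0,0,0,0,0,-0.0005,-1],
  [0,0,0,0,0,-0.0005,-1],
])

```text
time: 9.37
ee_pos: [0.5202, 0.0133, 0.0781]
orientation: [-180.0, 0.0, -166.4]
contact_force: [1.8, 1.0, -1.1]
opening: 0.0234
```

Request:
apply_moves([
  [0,0,0,0,0,-0.0005,-1],
  [0,0,0,0,0,-0.0005,-1],
  [0,0,0,0,0,-0.0005,-1],
])

```text
time: 9.62
ee_pos: [0.5203, 0.0133, 0.0777]
orientation: [-180.0, 0.0, -166.4]
contact_force: [2.0, -1.3, 0.3]
opening: 0.0232
```

Request:
apply_moves([
  [0,0,0,0,0,-0.0003,-1],
  [0,0,0,0,0,-0.0003,-1],
  [0,0,0,0,0,-0.0003,-1],
])

```text
time: 9.87
ee_pos: [0.5203, 0.0133, 0.0777]
orientation: [-180.0, 0.0, -166.4]
contact_force: [-0.1, -0.4, 2.9]
opening: 0.0231
```

Request:
apply_moves([
  [0,0,0,0,0,-0.0003,-1],
  [0,0,0,0,0,-0.0003,-1],
  [0,0,0,0,0,-0.0003,-1],
])

```text
time: 10.12
ee_pos: [0.5203, 0.0133, 0.0777]
orientation: [-180.0, 0.0, -166.4]
contact_force: [-0.7, -0.2, 6.4]
opening: 0.0233
```

```bash
python3 m.py w8
```

```text
10.1167 [0.52030899 0.01325104 0.07769611] [-1.79984560e+02  4.68543592e-02 -1.66395482e+02] [-0.74053669 -0.24590737  6.36306184] [ 0.05412743  0.11300147 -0.00954284] 0.02331712092694364
foot 2504 [-0.02142335  0.02116295] 0.046374623550985775
tilt deg [19.81936237 -0.11462567]
-0.048 0.03451467312317008 0.025330030330328088 groove y -0.0035441048100218198 0.0030311234574768343
-0.04 0.034542819375558115 0.025552158446249473 groove y -0.003593442607053337 0.0030719453049964903
```

View pics/w8.png

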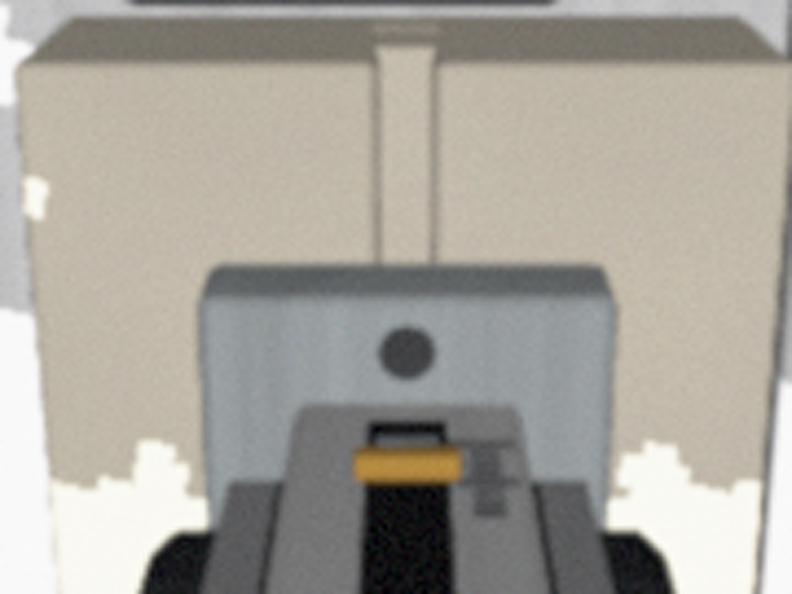

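The pointer has been pushed up to (407,465), its tab showing under it, and the foot stopped at TCP z = 0.0777 with about 9 N. I add slightly and hold.

Request:
apply_moves([
  [0,0,0,0,0,-0.0002,-1],
  [0,0,0,0,0,-0.0002,-1],
  [0,0,0,0,0,-0.0002,-1],
  [0,0,0,0,0,-0.0002,-1],
  [0,0,0,0,0,-0.0002,-1],
  [0,0,0,0,0,-0.0002,-1],
  [0,0,0,0,0,-0.0002,-1],
  [0,0,0,0,0,-0.0002,-1],
])

```text
time: 10.83
ee_pos: [0.5203, 0.0133, 0.0777]
orientation: [-180.0, 0.1, -166.4]
contact_force: [-0.4, 0.2, 8.2]
opening: 0.0233
```

Request:
apply_moves([
  [0,0,0,0,0,0,-1],
  [0,0,0,0,0,0,-1],
  [0,0,0,0,0,0,-1],
  [0,0,0,0,0,0,-1],
  [0,0,0,0,0,0,-1],
  [0,0,0,0,0,0,-1],
  [0,0,0,0,0,0,-1],
  [0,0,0,0,0,0,-1],
])

```text
time: 11.5
ee_pos: [0.5203, 0.0133, 0.0777]
orientation: [-180.0, 0.0, -166.4]
contact_force: [-1.0, -0.2, 6.8]
opening: 0.0234
```

```bash
python3 m.py w9
```

```text
11.5 [0.52030245 0.01326607 0.07769323] [-1.79984993e+02  4.85629726e-02 -1.66394788e+02] [-0.95300011 -0.19782973  6.76824034] [ 0.04648377  0.24986109 -0.01650553] 0.023419128099028897
foot 2513 [-0.02139796  0.02115341] 0.046362472120215104
tilt deg [19.33373202 -0.07909097]
-0.048 0.03451971832448769 0.025432831553326332 groove y -0.0035525326267330584 0.0030234200674725663
-0.04 0.03451391975301345 0.02561437526016569 groove y -0.0036102859425321526 0.0030445967109572654
```

Request:
apply_moves([
  [0,0,0,0,0,0,-1],
  [0,0,0,0,0,0,-1],
  [0,0,0,0,0,0,-1],
  [0,0,0,0,0,0,-1],
])

```text
time: 11.88
ee_pos: [0.5203, 0.0133, 0.0777]
orientation: [-180.0, 0.1, -166.4]
contact_force: [-1.0, 0.1, 6.3]
opening: 0.0234
```

Request:
apply_moves([
  [0,0,0,0,0,-0.0002,-1],
  [0,0,0,0,0,-0.0002,-1],
  [0,0,0,0,0,-0.0002,-1],
  [0,0,0,0,0,-0.0002,-1],
  [0,0,0,0,0,-0.0002,-1],
  [0,0,0,0,0,-0.0002,-1],
  [0,0,0,0,0,-0.0002,-1],
  [0,0,0,0,0,-0.0002,-1],
])

```text
time: 12.55
ee_pos: [0.5203, 0.0133, 0.0777]
orientation: [-180.0, 0.1, -166.4]
contact_force: [-2.0, -0.4, 7.5]
opening: 0.0233
```

Request:
apply_moves([
  [0,0,0,0,0,0,-1],
  [0,0,0,0,0,0,-1],
  [0,0,0,0,0,0,-1],
  [0,0,0,0,0,0,-1],
])

```text
time: 12.88
ee_pos: [0.5203, 0.0133, 0.0777]
orientation: [-180.0, 0.1, -166.4]
contact_force: [-1.7, 0.1, 7.8]
opening: 0.0232
```

Request:
apply_moves([
  [0,0,0,0,0,0.002,-1],
  [0,0,0,0,0,0.004,-1],
  [0,0,0,0,0,0.01,-1],
  [0,0,0,0,0,0.02,-1],
  [0,0,0,0,0,0.04,-1],
  [0,0,0,0,0,0.06,-1],
  [0,0,0,0,0,0.06,-1],
  [0,0,0,0,0,0.06,-1],
])

```text
time: 13.55
ee_pos: [0.5206, 0.0133, 0.1376]
orientation: [-180.0, 0.1, -166.4]
contact_force: [0.2, -0.3, -3.6]
opening: 0.0238
```

```bash
python3 - <<'E'
from h import *
o=bot.observe();print(o['time'],o['ee_pos'],o['orientation'],o['contact_force'],o['opening'])
p,d,c=snap('wrist');crop(p,(220,140,400,275),4.4,'w10.png')
E
```

```text
13.55 [0.52063581 0.01328067 0.137595  ] [-1.79964948e+02  1.24785713e-01 -1.66395643e+02] [ 0.19993175 -0.2998707  -3.61940923] 0.023758572312757815
```

View pics/w10.png

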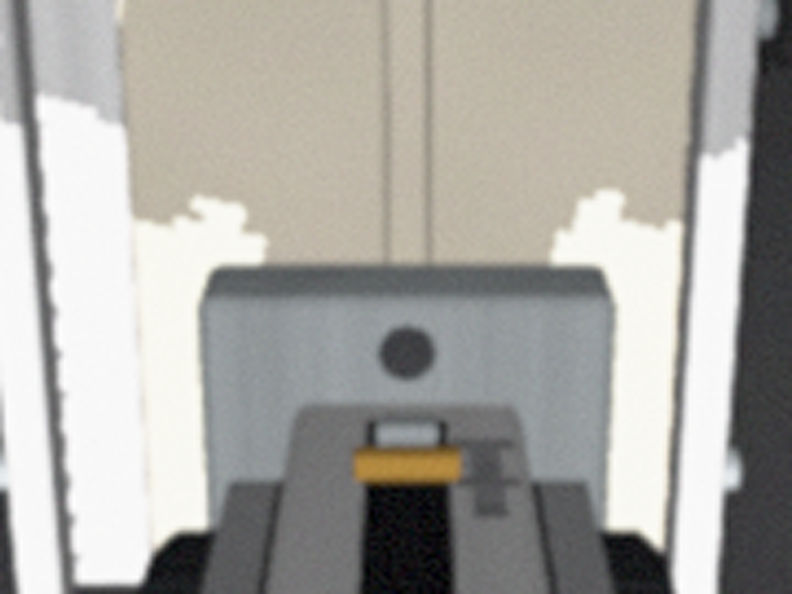

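Request:
apply_moves([
  [0,0,0,0.0549,0.2101,0.004,-1],
  [0,0,0,0.0549,0.2101,0.004,-1],
  [0,0,0,0.0549,0.2101,0.004,-1],
  [0,0,0,0.0549,0.2101,0.004,-1],
  [0,0,0,0.0549,0.2101,0.004,-1],
  [0,0,0,0.0549,0.2101,0.004,-1],
  [0,0,0,0.0549,0.2101,0.004,-1],
  [0,0,0,0.0549,0.2101,0.004,-1],
])

```text
time: 14.27
ee_pos: [0.5741, 0.2234, 0.1381]
orientation: [-179.9, -0.2, -166.3]
contact_force: [-0.2, -0.9, -3.0]
opening: 0.0234
```

Request:
apply_moves([
  [0,0,0,0,0,-0.02,-1],
  [0,0,0,0,0,-0.035,-1],
  [0,0,0,0,0,-0.035,-1],
  [0,0,0,0,0,-0.035,-1],
  [0,0,0,0,0,-0.035,-1],
  [0,0,0,0,0,-0.035,-1],
])

```text
time: 14.77
ee_pos: [0.5756, 0.2229, 0.107]
orientation: [180.0, 0.1, -166.4]
contact_force: [-0.2, 1.0, -2.4]
opening: 0.0232
```

```bash
python3 - <<'E'
from h import *
o=bot.observe();print(o['time'],o['ee_pos'],o['orientation'],o['contact_force'],o['opening'])
p,d,c=snap('wrist');W=cloud(d,c);crop(p,(0,0,640,400),1.25,'w11.png')
p,d,c=snap('side');crop(p,(250,110,380,210),6,'s11.png')
Z=W[...,2]
st=(np.hypot(W[...,0]-.574,W[...,1]-.22)<.075)&(Z>.026)&(Z<.034);print(rect(W,st))
E
```

```text
14.7667 [0.57558121 0.22286672 0.10700347] [ 1.79997742e+02  1.20701060e-01 -1.66445363e+02] [-0.16852888  1.00569579 -2.44242411] 0.02320981536124414
(7436, array([567. , 221.3]), array([72.6, 70.2]), 13.7, array([29.4, 30.6, 31.6]))
```

View pics/w11.png

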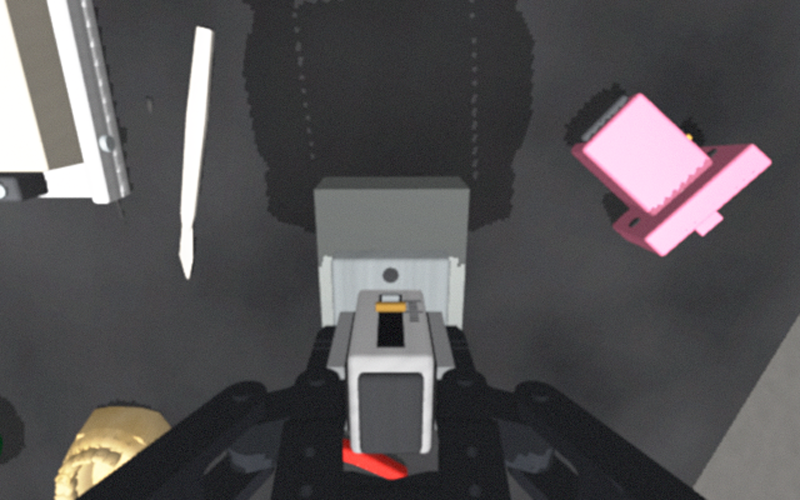

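View pics/s11.png

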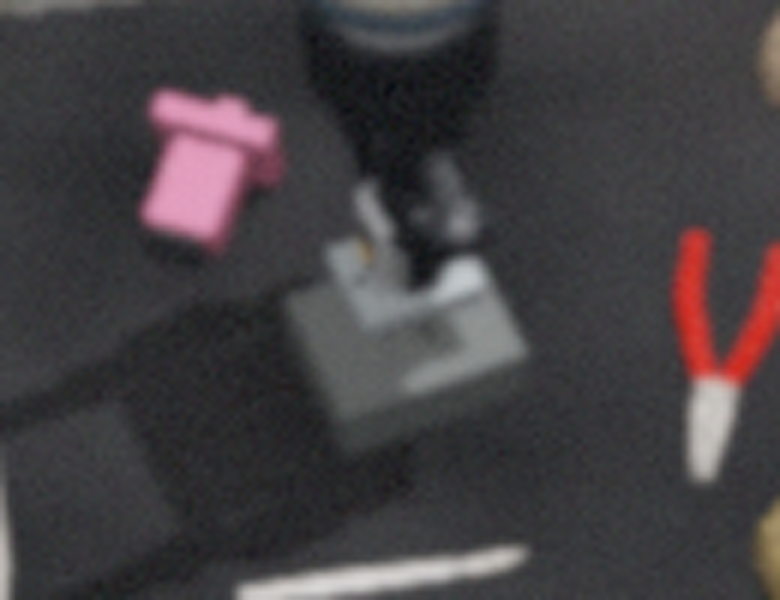

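Request:
apply_moves([
  [0,0,0,0,0,-0.01,-1],
  [0,0,0,0,0,-0.02,-1],
  [0,0,0,0,0,-0.025,-1],
  [0,0,0,0,0,-0.0285,-1],
  [0,0,0,0,0,-0.0285,-1],
  [0,0,0,0,0,-0.0285,-1],
  [0,0,0,0,0,-0.0285,-1],
])

```text
time: 15.45
ee_pos: [0.5752, 0.2235, 0.0773]
orientation: [180.0, 0.0, -166.4]
contact_force: [0.4, 0.3, -3.3]
opening: 0.023
```

Request:
apply_moves([
  [0,0,0,0,0,-0.001,-1],
  [0,0,0,0,0,-0.002,-1],
  [0,0,0,0,0,-0.0025,-1],
  [0,0,0,0,0,-0.0025,-1],
  [0,0,0,0,0,-0.0025,-1],
])

```text
time: 15.87
ee_pos: [0.575, 0.2234, 0.0745]
orientation: [-180.0, 0.0, -166.4]
contact_force: [0.1, -0.3, -3.0]
opening: 0.0233
```

Request:
apply_moves([
  [0,0,0,0,0,-0.0005,-1],
  [0,0,0,0,0,-0.001,-1],
  [0,0,0,0,0,-0.001,-1],
  [0,0,0,0,0,-0.001,-1],
])

```text
time: 16.2
ee_pos: [0.5751, 0.2234, 0.0737]
orientation: [-180.0, 0.0, -166.4]
contact_force: [-0.8, -0.5, -1.7]
opening: 0.0234
```

Touching. The command is at 0.0732, which is lightly seated. Releasing gently.

Request:
apply_moves([
  [0,0,0,0,0,-0.0002,-0.4],
  [0,0,0,0,0,-0.0002,-0.35],
  [0,0,0,0,0,-0.0002,-0.3],
  [0,0,0,0,0,-0.0002,0],
  [0,0,0,0,0,-0.0002,0.5],
  [0,0,0,0,0,-0.0002,1],
  [0,0,0,0,0,-0.0002,1],
  [0,0,0,0,0,-0.0002,1],
], force=20)

```text
time: 16.87
ee_pos: [0.575, 0.2234, 0.0733]
orientation: [-180.0, 0.0, -166.4]
contact_force: [0.8, 0.6, -0.1]
opening: 0.0853
```

Request:
apply_moves([
  [0,0,0,0,0,0.0,1],
  [0,0,0,0,0,0,1],
  [0,0,0,0,0,0,1],
])

```text
time: 17.12
ee_pos: [0.575, 0.2234, 0.0733]
orientation: [-180.0, -0.0, -166.4]
contact_force: [0.3, -0.5, 0.5]
opening: 0.0852
```

Request:
apply_moves([
  [0,0,0,0,0,0.02,1],
  [0,0,0,0,0,0.04,1],
  [0,0,0,0,0,0.07,1],
  [0,0,0,0,0,0.1,1],
  [0,0,0,0,0,0.1,1],
  [0,0,0,0,0,0.1,1],
])

```text
time: 17.62
ee_pos: [0.5761, 0.2238, 0.1765]
orientation: [180.0, 0.3, -166.4]
contact_force: [0.8, 0.1, -0.2]
opening: 0.0856
```

```bash
python3 - <<'E'
from h import *
o=bot.observe();print(o['time'],o['ee_pos'],o['orientation'],o['contact_force'],o['opening'])
p,d,c=snap('wrist');W=cloud(d,c);crop(p,(210,100,410,250),4,'w12.png')
Z=W[...,2];R=np.hypot(W[...,0]-.575,W[...,1]-.223)
for lo,hi,r in[(.026,.034,.07),(.038,.047,.045),(.086,.098,.025)]: print(rect(W,(R<r)&(Z>lo)&(Z<hi)))
a=np.radians(13.6);D=W[...,:2]-[.575,.223];x=D[...,0]*np.cos(a)+D[...,1]*np.sin(a);y=-D[...,0]*np.sin(a)+D[...,1]*np.cos(a)
m=(R<.045)&(Z>.040)&(Z<.045);A=np.c_[x[m],y[m],np.ones(m.sum())];print('tilt',np.linalg.lstsq(A,Z[m],rcond=None)[0])
for n in('scene','side'):
    p,d,c=snap(n);W=cloud(d,c)
    for nm in["scalpel","wax_block","spatula","model_yellow_b"]:
        for r in spotter.trace(n,nm)[:1]: print(n,nm,round(r['conf'],2),rect(W,r['region']))
print(bot.observe()['time'])
E
```

```text
17.6167 [0.57609073 0.22377617 0.17646741] [ 179.97540834    0.31848986 -166.39166808] [ 0.81604686  0.1244563  -0.17867376] 0.08560528495353985
(4887, array([575. , 223.3]), array([88.6, 70.4]), 13.6, array([29.5, 30.6, 31.8]))
(2104, array([574.7, 223.4]), array([55.9, 44. ]), 13.6, array([41.1, 42.6, 43.7]))
(1856, array([574.8, 223.5]), array([34.5, 23.7]), 12.6, array([87.3, 91.7, 93.2]))
tilt [ 0.00285165 -0.00037416  0.04257209]
scene wax_block 0.95 (925, array([ 464.6, -185.6]), array([44.5, 75.4]), 88.1, array([ 1.2, 17.1, 19.6]))
scene spatula 0.61 (668, array([382.5, 128.5]), array([ 24.9, 209.6]), 1.4, array([2. , 4.8, 7.2]))
scene model_yellow_b 0.75 (555, array([750. ,  94.7]), array([73.3, 73.8]), 4.7, array([ 3. , 22.1, 35.6]))
side wax_block 0.58 (506, array([ 460.7, -187.4]), array([35.8, 68.6]), 85.6, array([ 7.9, 15.5, 18.7]))
side spatula 0.7 (461, array([739.6,  87.5]), array([54.3, 60.2]), 13.2, array([ 4.8, 21.4, 34.5]))
side model_yellow_b 0.68 (462, array([739.1,  90.1]), array([54.2, 65.1]), 11.7, array([ 4.8, 21.6, 34.5]))
18.1667
```

View pics/w12.png

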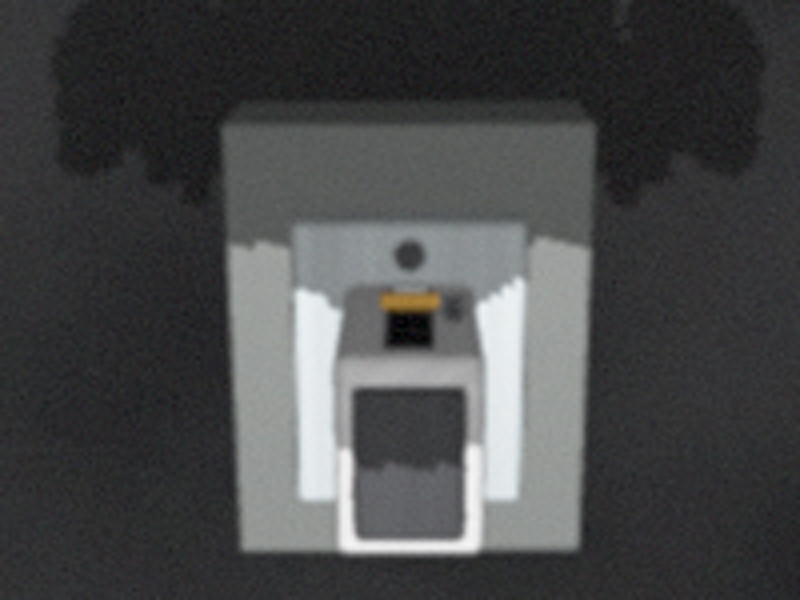

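The gauge stands centred on the stand at (410,400), upright, with the brass pointer at (410,302) still off its lower stop. The gripper is clear of it. Handing in.

```bash
python3 -c "
from cell import order
print(order.job_done())"
```

```text
the job is handed in; nothing more can be done
None
```

I measured the groove, put the gauge back on its stand and handed the job in at about 18 s. No verdict was reported.

- **Grasp and feeling:** I took the aluminium gauge from the grey stand and left the pink look-alike alone. I lined the blade up with the groove to about 0.2 mm and lowered it. There was no contact force with the tip about 6 mm below the slab's top, which shows it was in the groove.
- **Pressing:** The foot stopped dead on the slab (TCP z steady at 0.0777 m). I held it there for about 2.7 s with roughly 9 to 11 N, from the wrist force plus the gauge's weight.
- **Reading:** The drag pointer moved up with the tab and stayed there after the lift. The depth images put the groove at about 9 mm deep, so a reading near 5 mm. I did not read the scale itself.
- **Last checks:** The gauge's foot lies within 0.5 mm of the stand's middle, flush, and tilted about 0.003 rad. The pointer is still raised and the gripper is open about 10 cm above.
- **Bystanders:** The wax, spatula and jaw model were found within about 4 mm of where they started, which is within camera noise.
- **Checks that failed or disagreed:**
  - The scalpel was not detected in the final pictures. It was last seen undisturbed in the wrist picture just before I set the gauge down.
  - One side-camera "spatula" detection was really the jaw model. The scene camera found the spatula in place.
  - The camera heights read about 1.7 mm low, and I corrected for that using the table and the stand.

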